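# Shim the rocking timing machine

## Task

The timing machine rocks because the rubber foot under its front right corner is lost and only a short steel stub is left. Without grasping or lifting anything, push the orange wedge along the bench with the fingers, thin end first, under that stub until it bites and the machine stands firm and level, not shoved out of its place. Then press down gently on that corner of the machine to check that it no longer rocks, and leave everything else alone.

Things in the scene. Friction and masses are not known exactly. Their poses are not given: they have to be found in the camera images.
- machine: Ivory timing machine, loose, about 1.3 kg, 150 (x) x 190 (y) x 108 mm. Origin on the bench under its middle, z up, x from front to rear (front faces world -y within 0.35 rad), y to its left as the operator facing its front sees it. Case underside 16 mm up. Front face at x = -75 is upright to 42 mm; flat ledge there to x = -45; then the display slopes up to the top at x = 6 mm, 108 mm up.
- corner (a point): The place to press: on the flat ledge at the machine's front right corner (the end away from the green and red keys), 42 mm up, straight above the stub; 14 mm to the front face, 16 mm to the sloping panel, 15 mm to the right side. With no wedge, about 1 N down here rocks the machine by 0.055 rad, about the line through front left and rear right foot, till the stub meets the bench.
- stub_front_right: Short steel stub, 14 mm across, under the machine's front right corner at x = -61, y = -80 mm of the machine (18 mm rubber feet stand so in the other corners). Origin at the centre of its underside, which hangs 5.5 mm above the bench at the start. The wedge must bear here; it meets the stub's front edge where it is 5.5 mm high, 29 mm from its thin end. Nothing else is in its way.
- wedge: Orange plastic levelling wedge, loose, 30 g, flat on the bench: 75 mm long (x), 30 mm wide (y). Top rises evenly from 1.5 mm at the thin end (+x) to 12 mm at the upright thick end (-x). Origin at the centre of its underside. It starts in front of the machine, thin end towards it within 0.35 rad, its centre 12 to 65 mm left of the stub (operator's left, the robot's side).
- driver_stand: Bystander: dark round stand with six coloured watch screwdrivers, 68 mm across, about 120 mm high; origin under its middle.
- microphone_stand: Bystander: black watch microphone stand, 100 mm cross foot, about 120 mm high; origin under its column.
- demagnetiser: Bystander: ivory demagnetiser with a round tunnel, 80 x 126 x 78 mm; origin under its middle.
- screwdriver: Bystander: single screwdriver with blue handle lying on the bench, 140 mm long; origin under its middle, x towards the tip.
- wedge_back (a point): Middle of the wedge's thick end face, 6 mm up: where it is pushed. It slides freely (under 1 N) until it meets the stub; then the push grows to 3 to 5 N within 2 mm: seated, the stub loaded with 2 to 5 N. It stays where it is left. Pushed on with 6 to 8 N it frees the front left foot a little and shoves the machine along.
Mind the look-alikes: they are no part of the job. Leave any blue or turquoise look-alike of the wedge alone.

How it is judged:
On the way, in this order (a step that is already met when the one before it is completed fails the run):
1. the wedge is under the stub and bears (contact force between stub_front_right and wedge above 0.4 N and horizontal distance between stub_front_right and wedge below 0.05 m), for 0.2 s.
2. the front right corner is pressed with more than 2 N and the machine does not rock (contact force between the fingers and machine above 2 N and horizontal distance between the grasp point and corner below 0.035 m and contact force between stub_front_right and wedge above 1.5 N and angle between machine's own z axis and vertical below 0.015 rad), for 0.2 s.
At the end, for the whole second after the job is handed in: The wedge lies flat on the bench under the stub and bears it (over 0.4 N); the machine is level within 0.008 rad, so no foot hangs by more than 1 mm, and within 15 mm of its first place; machine and wedge are at rest (all of step 1 and angle between machine's own z axis and vertical below 0.008 rad and distance of machine from where it was at the start of the episode below 0.015 m and height (world z) of wedge below 0.003 m and linear speed of each of machine, wedge below 0.01 m/s); the robot touches nothing.
It fails at once if the wedge is lifted off the bench (height (world z) of wedge above 0.012 m or angle between wedge's own z axis and vertical above 0.3 rad).
It fails at once if the wedge is squeezed or rammed (contact force between the fingers and wedge above 30 N).
It fails at once if the machine is lifted or tipped (height (world z) of machine above 0.012 m or angle between machine's own z axis and vertical above 0.1 rad).
It fails at once if the machine is pressed hard or shoved (contact force between any of the fingers, the arm and machine above 40 N or distance of machine from where it was at the start of the episode above 0.03 m).
It fails at once if a bystander is disturbed (distance of any of driver_stand, microphone_stand, demagnetiser, screwdriver from where it was at the start of the episode above 0.015 m).
It also fails if it takes over 72 s, if anything falls off the work surface, if the arm or the gripper's body presses on something with over 40 N, if the wrist force passes 120 N, or if a joint passes its speed limit or range.

## Robot

A 7-joint arm with a two-finger parallel gripper is mounted at the origin on the work surface. World frame = base frame: x ahead of the robot, y to its left, z up, the work surface at z = 0. Lengths are in m, angles in rad, forces in N, time in s.
With the tool pointing down it reaches from about 0.4 to 0.85 m from the base axis. Payload 10.4 kg.
Tool frame: the origin (TCP) lies midway between the tips of the shut fingers; the grasp point (between the pads) lies 19 mm behind it; z points along the fingers, x is the direction in which the jaws open and shut, and the axes are right-handed (so a half turn about z gives the same grasp; the last joint's range is limited). The gripper opens to 87 mm and grips with 3 to 60 N. Pads are 19 mm wide; open, the fingers measure 117 mm over their backs; the gripper's body (75 mm by 190 mm) begins 51 mm behind the grasp point.
Start: joints at [-1.247, 0.332, -0.065, 1.46, 0.022, 1.35, -0.088], TCP at [0.212, 0.588, 0.223] pointing down, gripper open.
Joint ranges: [-2.6, 2.6], [-0.5, 2.12], [-1.47, 1.34], [0.16, 2.42], [-1.27, 4.41], [0.06, 2.06], [-2.6, 2.6]. Speed limits (rad/s): [2.22, 2.22, 2.79, 2.79, 3.14, 3.14, 3.14].

## Interface

Orientations are given as a unit quaternion [x, y, z, w].
In Python, from bench import r gives the robot as it stands. The module is installed in compiled form; this text tells all that it offers.
- The arm moves only by the tool play_rows, never from a script. Its argument "commands" is a list of rows, each a list of 7 numbers: the shift along the world's x, y, z in cm, then the turn, a rotation vector about the world's x, y, z in rad, then the finger opening in cm, from 0 to 8.7. A call has 1 to 20 rows; each row shifts and turns the commanded pose from where the row before left it; what a row does not reach is not made up. A row lasts 1/8 s, in which the tool goes at most 62.5 mm and 10.7 degrees, less where a joint would pass 70% of its speed; a pose out of reach is approached as far as the arm can. A call is refused whole if a number of a shift passes 6.25 or a number of a turn 0.188, either way. A call with a gripper value outside its range is refused whole. The fingers move at their own pace and stop on an object; "grip_force" is the grip in N (left out, the last holds). Time passes only in rows, so rows that do not move let the fingers close. It gives the time, the measured TCP pose, the force and the opening at its end, in the units of the state.
- r.read_state(): the state, without advancing time (a new reading comes with each control period).
- r.camera(name): name is "scene" or "side" or "wrist"; returns a dict with "img" (384x512x3 uint8, red, green, blue), "K" (3x3 intrinsics, pixels), "camera_from_world" (4x4, takes a point from world to camera coordinates). Camera axes: x right, y down, z forward; pixel columns grow to the right and rows downward; lengths in m; the calibration is good to about 2 mm. A picture is of the moment at which its call begins. There is no depth.
- r.close_job(): hands the job in, once; it reports no verdict.
The state is a dict: "time": time; "joint_positions": joint angles; "joint_vel": joint speeds; "joint_torque": joint torques, N m; "ee_pos": TCP position; "eef_rot": TCP orientation; "ft_force": force on the tool from outside, world axes, zero at the start; "torque": the same for the moment, N m; "width": finger opening in m.
Only numpy, scipy, OpenCV 4.12 (cv2) and the standard library are available. Lean on these libraries where they do the work, as an engineer would, in place of code of your own. Each camera call takes 0.05 s, during which the arm holds its last target. There are 200 camera calls.

## Working session

There is one attempt and no reset: what is moved stays moved. The work goes in short steps, Python scripts to look and compute and a tool call to move; the robot and the scene stay as the last step left them, time stands still between calls to the robot, and variables do not carry over. Pictures are saved under pics/ and viewed, about 8 in all and at most 12, crops included, and the job is handed in when it is done.

Besides the shell and the picture viewer there is one more tool, called after ">>>" by a JSON object that holds its "api" and its "payload", one argument or row to a line. play_rows: Moves the arm, as the interface text tells. Its arguments: {"type":"object","properties":{"commands":{"type":"array","items":{"type":"array","items":{"type":"number"}}},"grip_force":{"type":"number"}},"required":["commands"]}

```bash
mkdir -p pics; cat > h.py <<'E'
from bench import r
import numpy as np, cv2
def snap(n,f):
    c=r.camera(n); np.savez('pics/'+f,**{k:np.array(v) for k,v in c.items()}); cv2.imwrite('pics/'+f+'.png',c['img'][:,:,::-1]); return c
def ray(c,u,v,z):
    T=np.array(c['camera_from_world']);R=T[:3,:3];o=-R.T@T[:3,3]
    d=R.T@np.linalg.inv(c['K'])@[u,v,1]; return o+d*(z-o[2])/d[2]
def proj(c,p):
    T=np.array(c['camera_from_world']);q=T[:3,:3]@np.array(p)+T[:3,3];q=np.array(c['K'])@q;return q[:2]/q[2]
E
python3 - <<'E'
from h import *
a=snap('scene','scene1');b=snap('side','side1');snap('wrist','wrist1')
cv2.imwrite('pics/ab.png',cv2.resize(np.hstack([a['img'],b['img']])[:,:,::-1],(800,300)))
s=r.read_state();print(s)
for c in(a,b):
  T=np.array(c['camera_from_world']);print(-T[:3,:3].T@T[:3,3],T[2,:3])
E
```

```text
{'time': 0.15, 'joint_positions': array([-1.24660934,  0.33270523, -0.06471012,  1.46071187,  0.0216024 ,
        1.34987471, -0.08851183]), 'joint_vel': array([ 0.00151616, -0.00060543,  0.00025705, -0.0047609 , -0.00018388,
       -0.00168584, -0.00057854]), 'joint_torque': array([ 1.65476427e-03, -6.23628330e+01,  2.52409454e-02, -3.90142286e+01,
       -6.13462133e-02,  3.72994796e-02,  8.29084138e-05]), 'ee_pos': array([0.21232619, 0.58754336, 0.22196757]), 'eef_rot': array([ 8.18493720e-01,  5.74515256e-01, -3.98934846e-04,  3.04536636e-04]), 'ft_force': array([-0.34636707,  0.0117913 , -0.31270269]), 'torque': array([-0.01229372, -0.04936327,  0.01214234]), 'width': 0.08727505543756654}
[ 1.67244521 -0.06308637  0.86811666] [-0.78788553  0.08685588 -0.60966585]
[0.23561012 0.56659702 0.80253895] [ 0.37159944 -0.52971434 -0.76244119]
```

View pics/scene1.png

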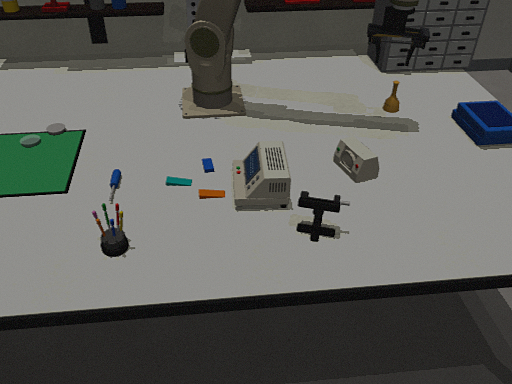

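View pics/side1.png

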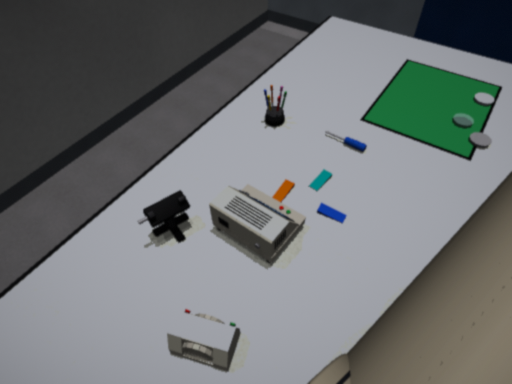

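Candidates for the wedge: orange (scene 211,194; side 284,190), turquoise (179,182), blue (208,165). I choose the orange one and check it in a crop.

```bash
python3 - <<'E'
from h import *
a=dict(np.load('pics/scene1.npz'));b=dict(np.load('pics/side1.npz'))
A=cv2.resize(a['img'][135:215,190:300],(800,582),interpolation=cv2.INTER_CUBIC)
cv2.imwrite('pics/c1.png',A[:,:,::-1])
B=cv2.resize(b['img'][170:270,195:325],(780,600),interpolation=cv2.INTER_CUBIC)
cv2.imwrite('pics/c2.png',B[:,:,::-1])
for n,c in(('scene',a),('side',b)):
  h=cv2.cvtColor(c['img'],cv2.COLOR_RGB2HSV)
  m=cv2.inRange(h,(4,150,90),(20,255,255))
  k,l,s,ce=cv2.connectedComponentsWithStats(m)
  for i in range(1,k):
    if s[i,4]>60:
      box=cv2.boxPoints(cv2.minAreaRect(np.argwhere(l==i)[:,::-1].astype(np.float32)))
      print(n,s[i],ce[i],ray(c,*ce[i],.006)[:2]); print(box, [ray(c,*p,.004)[:2].round(4) for p in box])
E
```

```text
scene [199 189  26   8 171] [211.5380117  192.67251462] [ 0.56756478 -0.0349334 ]
[[198.6685  195.29832]
 [199.01381 188.73756]
 [224.31215 190.06905]
 [223.96684 196.6298 ]] [array([ 0.5733, -0.0723]), array([ 0.5425, -0.0702]), array([0.5566, 0.0028]), array([ 5.871e-01, -5.000e-04])]
side [273 180  21  22 219] [283.19634703 190.28310502] [ 0.56737475 -0.03259088]
[[272.40002 196.80002]
 [286.44    178.08002]
 [294.12    183.84003]
 [280.08002 202.56003]] [array([0.5809, 0.0028]), array([ 0.5847, -0.0792]), array([ 0.5547, -0.072 ]), array([0.5522, 0.0086])]
```

View pics/c1.png

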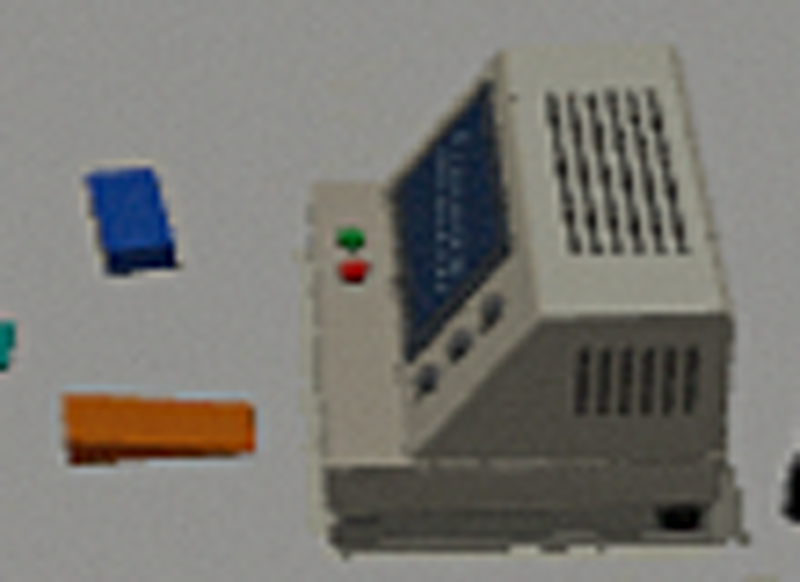

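View pics/c2.png

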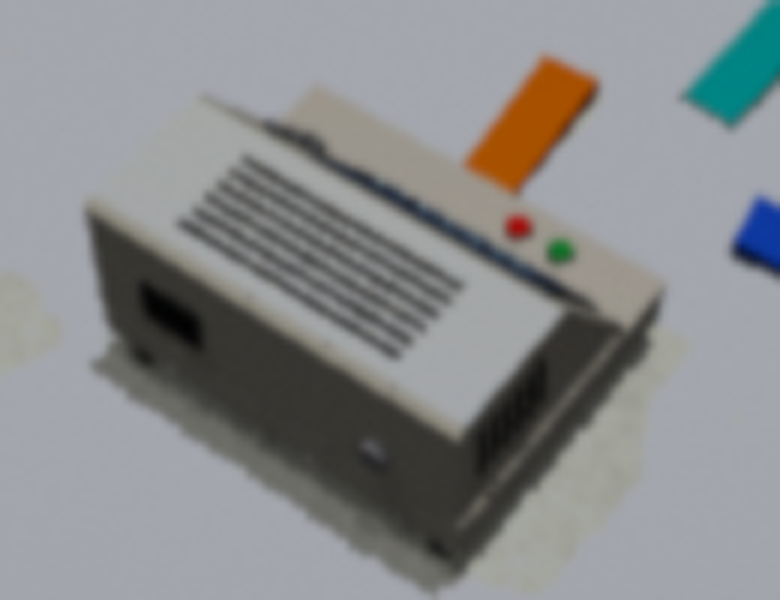

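The orange piece is the wedge: its thick end is at the left (-y) and its thin end faces the machine. Next I fit both poses.

```bash
cat >> h.py <<'E'
from scipy.optimize import least_squares, minimize
def P(pose,q):
    x,y,t=pose;c,s=np.cos(t),np.sin(t);q=np.atleast_2d(q)
    return np.c_[x+c*q[:,0]-s*q[:,1],y+s*q[:,0]+c*q[:,1],q[:,2]]
W=np.array([[sx*.0375,sy*.015,z] for sx,z in((1,0),(1,.0015),(-1,0),(-1,.012)) for sy in(1,-1)])
def orange(c): return cv2.inRange(cv2.cvtColor(c['img'],cv2.COLOR_RGB2HSV),(3,130,60),(20,255,255))
def wedgefit(cams,x0,reg=None):
    ms=[]
    for c in cams:
        m=orange(c);
        k,l,s,ce=cv2.connectedComponentsWithStats(m)
        p=proj(c,[x0[0],x0[1],.005]); 
        i=1+min(range(k-1),key=lambda i:np.hypot(*(ce[i+1]-p))-.1*s[i+1,4]**.5) 
        ms.append((l==i).astype(np.float32))
    S=8
    def cost(v):
        t=0
        for c,m in zip(cams,ms):
            pts=np.array([proj(c,q) for q in P(v,W)])
            hull=cv2.convexHull(pts.astype(np.float32))[:,0]
            ys,xs=np.nonzero(m);x0_,y0_=xs.min()-8,ys.min()-8;w,h=np.ptp(xs)+17,np.ptp(ys)+17
            im=np.zeros((h*S,w*S),np.uint8)
            cv2.fillPoly(im,[np.round(((hull-[x0_,y0_]+.5)*S-.5)*16).astype(np.int32)],255,shift=4)
            im=cv2.resize(im,(w,h),interpolation=cv2.INTER_AREA)/255.
            t+=np.abs(im-m[y0_:y0_+h,x0_:x0_+w]).sum()/m.sum()
        return t
    best=min((minimize(cost,[x0[0],x0[1],x0[2]+d],method='Nelder-Mead',options=dict(initial_simplex=np.array([x0[0],x0[1],x0[2]+d])+np.array([[0,0,0],[.006,0,0],[0,.006,0],[0,0,.12]]))) for d in(-.15,0,.15)),key=lambda r:r.fun)
    return best.x,best.fun
E
cat > f1.py <<'E'
from h import *
a=dict(np.load('pics/scene1.npz'));b=dict(np.load('pics/side1.npz'))
F=lambda x,y,z:[x/1e3,y/1e3,z/1e3]
A=[((732,315),F(75,-95,108)),((323,464),F(-75,-95,42)),((313,183),F(-75,95,42)),((500,48),F(6,95,108)),((678,48),F(75,95,108)),((540,318),F(6,-95,108)),((410,460),F(-45,-95,42))]
B=[((318,86),F(-75,-95,42)),((663,290),F(-75,95,42)),((88,205),F(75,-95,108)),((462,438),F(75,95,108)),((205,97),F(6,-95,108)),((568,305),F(6,95,108))]
obs=[(a,190+(x+.5)/7.27-.5,135+(y+.5)/7.27-.5,q) for (x,y),q in A]+[(b,195+(x+.5)/6-.5,170+(y+.5)/6-.5,q) for (x,y),q in B]
def res(v): return np.concatenate([proj(c,P(v,q)[0])-[u,w] for c,u,w,q in obs])
f=least_squares(res,[.55,.1,1.57],loss='soft_l1');m=f.x
print('machine',m,np.abs(f.fun).max(),f.fun.round(1).reshape(-1,2).tolist())
print('stub',P(m,[-.061,-.08,0]),'front dir',[-np.cos(m[2]),-np.sin(m[2])])
for cs in([a],[b],[a,b]):
    w,e=wedgefit(cs,[.567,-.034,1.57]);print('wedge',w,e)
print('back',P(w,[-.0375,0,.006]),'tip',P(w,[.0375,0,0]))
d=P(m,[[-.061,-.08,0]])[0,:2]
for bnm,p in(('drv',(114,244,.0)),('mic',(317,228,.0)),('screw',(114,185,.0))): print(bnm,ray(a,*p))
E
python3 f1.py
```

```text
machine [0.55659149 0.10538729 1.50543324] 1.8440108263709192 [[0.4, -0.1], [0.4, 0.2], [0.1, -0.3], [1.5, -0.8], [0.2, -1.3], [0.9, 0.1], [-0.6, 0.5], [0.7, -0.9], [1.6, -1.5], [-0.8, -1.8], [0.5, -0.2], [-1.6, -1.0], [0.6, 1.6]]
stub [[0.63243635 0.03929223 0.        ]] front dir [np.float64(-0.06531655162632173), np.float64(-0.9978645940625642)]
wedge [ 0.56765539 -0.034617    1.58548499] 0.08486347810152098
wedge [ 0.56884686 -0.03395648  1.56506414] 0.1625098039215686
wedge [ 0.56826411 -0.03461485  1.58462088] 0.25064492089670765
back [[ 0.56878251 -0.07211127  0.006     ]] tip [[0.5677457  0.00288156 0.        ]]
drv [ 0.74649518 -0.29452607  0.        ]
mic [0.74184066 0.23566465 0.        ]
screw [ 0.49249197 -0.32026366  0.        ]
```

Wedge at (0.568, -0.035) with yaw 1.585, stub at (0.632, 0.039). The wedge first needs about 65 mm sideways in +x, so I go to its robot side with the fingers shut.

>>> {"api": "play_rows", "payload": {
  "commands": [
    [2.2,-4.5,0,0,0,-0.0865,0],
    [2.2,-4.5,0,0,0,-0.0865,0],
    [2.2,-4.5,0,0,0,-0.0865,0],
    [2.2,-4.5,0,0,0,-0.0865,0],
    [2.2,-4.5,0,0,0,-0.0865,0],
    [2.2,-4.5,0,0,0,-0.0865,0],
    [2.2,-4.5,0,0,0,-0.0865,0],
    [2.2,-4.5,0,0,0,-0.0865,0],
    [2.2,-4.5,0,0,0,-0.0865,0],
    [2.2,-4.5,0,0,0,-0.0865,0],
    [2.2,-4.5,0,0,0,-0.0865,0],
    [2.2,-4.5,0,0,0,-0.0865,0],
    [2.2,-4.5,0,0,0,-0.0865,0],
    [2.2,-4.5,0,0,0,-0.0865,0],
    [0,0,-4,0,0,0,0],
    [0,0,-4,0,0,0,0],
    [0,0,-4,0,0,0,0],
    [0,0,0,0,0,0,0],
    [0,0,0,0,0,0,0]
  ]
}}

```text
time: 2.52
ee_pos: [0.5212, -0.0423, 0.104]
eef_rot: [1.0, 0.006, 0.001, 0.0]
ft_force: [0.6, -0.0, 0.7]
width: 0.0006
```

```bash
python3 - <<'E'
from h import *
c=snap('wrist','w2');a=snap('scene','s2');b=snap('side','d2')
s=r.read_state();print(s['time'],s['ee_pos'],s['eef_rot'],s['ft_force'],s['width'])
for cs in([c],[a],[b]):
  try: print(wedgefit(cs,[.568,-.0346,1.585]))
  except Exception as e: print(e)
E
```

```text
2.675 [ 0.52145633 -0.04211501  0.10422669] [ 9.99977788e-01  6.52570028e-03  1.32431815e-03 -2.90583615e-04] [-0.06281201  0.51903739 -0.70597862] 0.0005015567759952522
(array([ 0.5699803 , -0.03419483,  1.56525963]), np.float64(0.04173389190873524))
(array([ 0.56794586, -0.0347591 ,  1.60070277]), np.float64(0.08671846096929337))
(array([ 0.56838568, -0.03177305,  1.5828384 ]), np.float64(0.122607675548852))
```

View pics/w2.png

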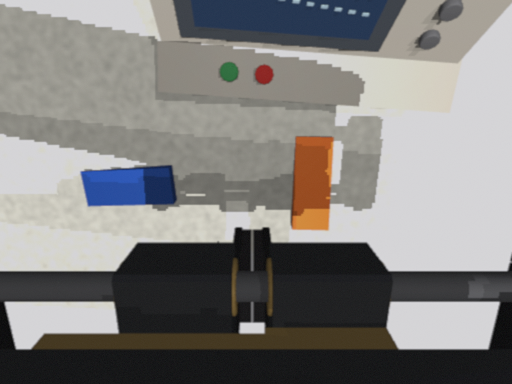

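The wrist view shows the wedge (295–332, 137–230), thin end towards the machine, and the ledge's front edge from (157,97) to (448,109). I refine the machine pose from it.

```bash
python3 - <<'E'
exec(open('f1.py').read().split('def res')[0])
c=dict(np.load('pics/w2.npz'))
pw=[((157,97),F(-75,95,42)),((448,109),F(-75,-95,42)),((158,40),F(-45,95,42)),((462,62),F(-45,-95,42))]
for (u,v),q in pw: print(u,v,ray(c,u,v,.042))
for k in(0,1):
  o=([(c,u,v,q) for (u,v),q in pw])+(obs if k else [])
  f=least_squares(lambda v:np.concatenate([proj(cc,P(v,q)[0])-[u,w] for cc,u,w,q in o]),[.55,.1,1.5],loss='soft_l1')
  print(f.x,P(f.x,[-.061,-.08,0]),f.fun[:8].round(1))
E
```

```text
157 97 [0.45838205 0.03279953 0.042     ]
448 109 [0.64925517 0.02756857 0.042     ]
158 40 [0.46135941 0.06691099 0.042     ]
462 62 [0.65287199 0.05654091 0.042     ]
[0.55831344 0.10657023 1.52182623] [[0.63523155 0.04172731 0.        ]] [ 1.7 -5.6  0.3  0.9 -0.1  1.1 -2.8 -0.8]
[0.55816306 0.10635045 1.52101991] [[0.63502886 0.04144553 0.        ]] [ 1.4 -5.4 -0.1  1.3 -0.4  1.4 -3.2 -0.3]
```

>>> {"api": "play_rows", "payload": {
  "commands": [
    [0,-0.2,-3,0,0,0,0],
    [0,0,-3,0,0,0,0],
    [0,0,-2.5,0,0,0,0],
    [0,0,-1.5,0,0,0,0],
    [0,0,0,0,0,0,0],
    [1,0,0,0,0,0,0],
    [0.6,0,0,0,0,0,0],
    [0.6,0,0,0,0,0,0],
    [0.6,0,0,0,0,0,0],
    [0.6,0,0,0,0,0,0],
    [0.6,0,0,0,0,0,0],
    [0.6,0,0,0,0,0,0],
    [0.6,0,0,0,0,0,0],
    [0.6,0,0,0,0,0,0],
    [0.6,0,0,0,0,0,0],
    [0.6,0,0,0,0,0,0],
    [0,0,0,0,0,0,0]
  ]
}}

```text
time: 4.8
ee_pos: [0.5909, -0.0442, 0.0026]
eef_rot: [1.0, 0.007, 0.0, 0.0]
ft_force: [-0.3, 0.3, -0.5]
width: 0.0002
```

```bash
python3 - <<'E'
from h import *
c=snap('wrist','w3');a=snap('scene','s3');b=snap('side','d3')
s=r.read_state();print(s['time'],s['ee_pos'],s['ft_force'])
for cs in([c],[a],[b],[a,b]):
  try: print(wedgefit(cs,[.62,-.0346,1.58]))
  except Exception as e: print(e)
S=lambda c,u,v:cv2.resize(c['img'][v:v+100,u:u+130],(390,300))
cv2.imwrite('pics/m3.png',np.hstack([S(a,180,130),S(b,215,150)])[:,:,::-1])
E
```

```text
4.95 [ 0.59021516 -0.04421246  0.00250023] [1.03178787e+00 6.59691411e-01 2.19423467e-04]
(array([ 0.6152397 , -0.0340126 ,  1.58325855]), np.float64(0.102903146538106))
(array([ 0.61384648, -0.033939  ,  1.57365182]), np.float64(0.08758169934640522))
(array([ 0.61651791, -0.03213815,  1.7632994 ]), np.float64(0.532233381157341))
(array([ 0.61416831, -0.03374649,  1.58479982]), np.float64(0.6420504435568998))
```

View pics/m3.png

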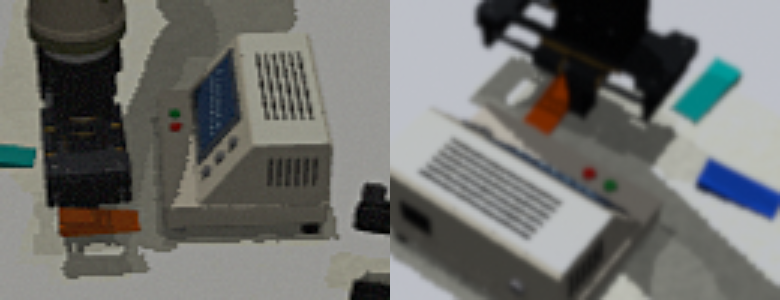

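The wedge slides straight, now at x≈0.6145 with yaw ≈1.58. It needs 2 cm more, then I go behind its thick end.

>>> {"api": "play_rows", "payload": {
  "commands": [
    [0.6,0,0,0,0,0,0],
    [0.6,0,0,0,0,0,0],
    [0.6,0,0,0,0,0,0],
    [0.2,0,0,0,0,0,0],
    [0,0,0,0,0,0,0],
    [-1,0,0,0,0,0,0],
    [0,0,4,0,0,0,0],
    [0,-3,0,0,0,0,0],
    [1.6,-2.4,0,0,0,0,0],
    [1.7,0,0,0,0,0,0],
    [0,0,-2,0,0,0,0],
    [0,0,-1.8,0,0,0,0],
    [0,0,0,0,0,0,0],
    [0,0,0,0,0,0,0]
  ]
}}

```text
time: 6.7
ee_pos: [0.6328, -0.098, 0.0043]
eef_rot: [1.0, 0.007, -0.0, -0.0]
ft_force: [-0.9, -0.1, 0.5]
width: 0.0003
```

```bash
python3 - <<'E'
from h import *
c=snap('wrist','w4');a=snap('scene','s4');b=snap('side','d4')
s=r.read_state();print(s['time'],s['ee_pos'],s['ft_force'])
for cs in([c],[a],[b]):
  try: print(wedgefit(cs,[.634,-.034,1.58]))
  except Exception as e: print(e)
E
```

```text
6.85 [ 0.63345393 -0.09810299  0.0048975 ] [ 0.43749832 -0.02969786 -0.00252101]
(array([ 0.63455727, -0.0335405 ,  1.58462889]), np.float64(0.011773507217094487))
(array([ 0.63309139, -0.03475235,  1.63319498]), np.float64(0.15029639762881897))
(array([ 0.63352878, -0.03670435,  1.60611948]), np.float64(0.17109454110282607))
```

View pics/w4.png

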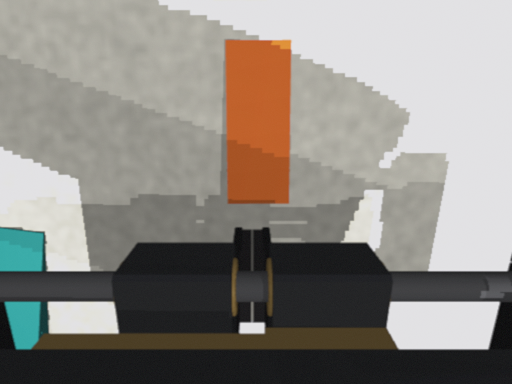

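The wedge is at (0.634, -0.034), yaw 1.585, in line with the stub, and the fingers are behind its thick end. I push along +y up to near the expected bite (TCP y ≈ -0.0215).

>>> {"api": "play_rows", "payload": {
  "commands": [
    [0.1,0.6,0,0,0,0,0],
    [0,0.6,0,0,0,0,0],
    [0,0.6,0,0,0,0,0],
    [0,0.6,0,0,0,0,0],
    [0,0.6,0,0,0,0,0],
    [0,0.6,0,0,0,0,0],
    [0,0.6,0,0,0,0,0],
    [0,0.6,0,0,0,0,0],
    [0,0.6,0,0,0,0,0],
    [0,0.6,0,0,0,0,0],
    [0,0.4,0,0,0,0,0],
    [0,0,0,0,0,0,0],
    [0,0,0,0,0,0,0]
  ]
}}

```text
time: 8.48
ee_pos: [0.6344, -0.0345, 0.0046]
eef_rot: [1.0, 0.006, 0.0, 0.0]
ft_force: [-0.4, 0.7, -0.4]
width: 0.0007
```

```bash
python3 - <<'E'
from h import *
c=snap('wrist','w5');a=snap('scene','s5');b=snap('side','d5')
F=[]
for i in range(3): r.camera('wrist');F.append(r.read_state()['ft_force'])
s=r.read_state();print(s['time'],s['ee_pos'],np.array(F).round(2))
W5=dict(np.load('pics/w5.npz'))
for q in((.634,.034,.0055),(.634,-.0218+.0,.012)): print(proj(c,q))
E
```

```text
8.775 [ 0.63441373 -0.03431878  0.00458277] [[ 0.31  0.29 -0.67]
 [ 0.67  0.5   0.38]
 [ 0.29 -0.46 -0.13]]
[253.40680671 115.36352998]
[251.95459646 229.10723083]
```

View pics/w5.png

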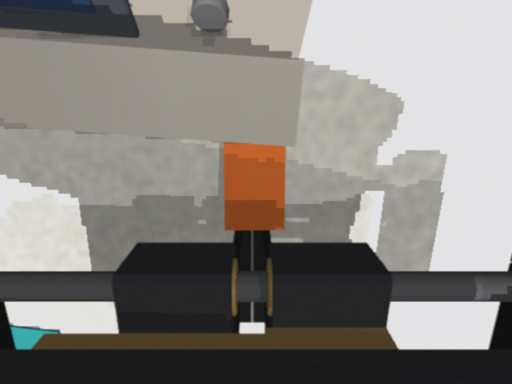

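The wedge is going straight under the ledge; the machine's right front ledge corner is at (295,146). I check the stub's sideways position from it.

```bash
python3 - <<'E'
from h import *
c=dict(np.load('pics/w5.npz'))
A=ray(c,295,146,.042);B=ray(c,0,128,.042);C=ray(c,304,61,.042)
d=(A-B)/np.linalg.norm(A-B);n=np.array([-d[1],d[0],0])
print(A,C,'yaw',np.arctan2(n[1],n[0]),'stub',A-.015*d+.014*n)
print('wedge sides',[ray(c,u,228,.012)[:2].round(4) for u in(224.5,285)],[ray(c,u,143,.0065)[:2].round(4) for u in(222,286)])
E
```

```text
[0.64970913 0.02529511 0.042     ] [0.6513941  0.05544899 0.042     ] yaw 1.5220842263526413 stub [0.63540862 0.04000889 0.042     ]
wedge sides [array([ 0.6201, -0.0214]), array([ 0.6507, -0.021 ])] [array([0.6189, 0.0208]), array([0.65  , 0.0212])]
```

Lateral alignment is within about 1 mm. Roughly 8–12 mm to the bite, so I use small rows and watch the force.

>>> {"api": "play_rows", "payload": {
  "commands": [
    [0,0.2,0,0,0,0,0],
    [0,0.2,0,0,0,0,0],
    [0,0.2,0,0,0,0,0],
    [0,0.1,0,0,0,0,0],
    [0,0,0,0,0,0,0],
    [0,0,0,0,0,0,0]
  ]
}}

```text
time: 9.52
ee_pos: [0.6344, -0.0272, 0.0046]
eef_rot: [1.0, 0.006, 0.0, -0.0]
ft_force: [-0.2, 0.7, -0.9]
width: 0.0005
```

>>> {"api": "play_rows", "payload": {
  "commands": [
    [0,0.1,0,0,0,0,0],
    [0,0,0,0,0,0,0],
    [0,0,0,0,0,0,0]
  ]
}}

```text
time: 9.9
ee_pos: [0.6344, -0.0262, 0.0046]
eef_rot: [1.0, 0.007, 0.0, -0.0]
ft_force: [0.3, 0.0, -0.6]
width: 0.0004
```

>>> {"api": "play_rows", "payload": {
  "commands": [
    [0,0.1,0,0,0,0,0],
    [0,0,0,0,0,0,0],
    [0,0,0,0,0,0,0]
  ]
}}

```text
time: 10.28
ee_pos: [0.6344, -0.0252, 0.0046]
eef_rot: [1.0, 0.006, 0.0, -0.0]
ft_force: [0.1, -0.3, -0.0]
width: 0.0006
```

>>> {"api": "play_rows", "payload": {
  "commands": [
    [0,0.1,0,0,0,0,0],
    [0,0,0,0,0,0,0],
    [0,0,0,0,0,0,0]
  ]
}}

```text
time: 10.65
ee_pos: [0.6344, -0.0241, 0.0046]
eef_rot: [1.0, 0.007, 0.0, -0.0]
ft_force: [-0.3, 0.2, 0.7]
width: 0.0005
```

>>> {"api": "play_rows", "payload": {
  "commands": [
    [0,0.1,0,0,0,0,0],
    [0,0,0,0,0,0,0],
    [0,0,0,0,0,0,0]
  ]
}}

```text
time: 11.02
ee_pos: [0.6344, -0.0233, 0.0046]
eef_rot: [1.0, 0.006, 0.0, 0.0]
ft_force: [0.2, -0.6, -0.3]
width: 0.0003
```

>>> {"api": "play_rows", "payload": {
  "commands": [
    [0,0.1,0,0,0,0,0],
    [0,0,0,0,0,0,0],
    [0,0,0,0,0,0,0]
  ]
}}

```text
time: 11.4
ee_pos: [0.6344, -0.0225, 0.0046]
eef_rot: [1.0, 0.006, 0.0, 0.0]
ft_force: [0.1, -2.9, 0.8]
width: 0.0007
```

```bash
cat > ft.py <<'E'
from h import *
F=[]
for i in range(6): r.camera('wrist');F.append(r.read_state()['ft_force'])
print(r.read_state()['ee_pos'],np.mean(F,0).round(2))
E
python3 ft.py
```

```text
[ 0.63440574 -0.02237407  0.00458435] [ 0.11 -3.   -0.09]
```

Contact at y ≈ -0.0225 with 3.0 N, as predicted. A touch more.

>>> {"api": "play_rows", "payload": {
  "commands": [
    [0,0.04,0,0,0,0,0],
    [0,0,0,0,0,0,0],
    [0,0,0,0,0,0,0]
  ]
}}

```text
time: 12.08
ee_pos: [0.6344, -0.022, 0.0046]
eef_rot: [1.0, 0.006, 0.0, 0.0]
ft_force: [1.0, -5.1, -0.2]
width: 0.0007
```

```bash
python3 ft.py
```

```text
[ 0.63442325 -0.02190054  0.00458529] [-0.15 -4.2  -0.03]
```

Seated at 4.2 N. I back off, rise and go over the corner.

>>> {"api": "play_rows", "payload": {
  "commands": [
    [0,-0.5,0,0,0,0,0],
    [0,-2,0,0,0,0,0],
    [0,0,4,0,0,0,0],
    [0,0,4,0,0,0,0],
    [0,0,4,0,0,0,0],
    [0.1,3,0,0,0,0,0],
    [0,3,0,0,0,0,0],
    [0,2.7,0,0,0,0,0],
    [0,0,-3,0,0,0,0],
    [0,0,-3,0,0,0,0],
    [0,0,-1,0,0,0,0],
    [0,0,0,0,0,0,0],
    [0,0,0,0,0,0,0]
  ]
}}

```text
time: 14.0
ee_pos: [0.6362, 0.0399, 0.0559]
eef_rot: [1.0, 0.006, 0.001, -0.0]
ft_force: [0.2, 0.4, 0.2]
width: 0.0005
```

```bash
python3 ft.py; python3 - <<'E'
from h import *
c=snap('wrist','w6');a=snap('scene','s6');b=snap('side','d6')
w=cv2.resize(c['img'],(400,300))
S=lambda c,u,v:cv2.resize(c['img'][v:v+100,u:u+130],(390,300),interpolation=cv2.INTER_CUBIC)
cv2.imwrite('pics/m6.png',np.hstack([w,S(a,190,130)])[:,:,::-1])
E
```

```text
[0.63561865 0.04032351 0.05499733] [ 0.12  0.24 -0.42]
```

View pics/m6.png

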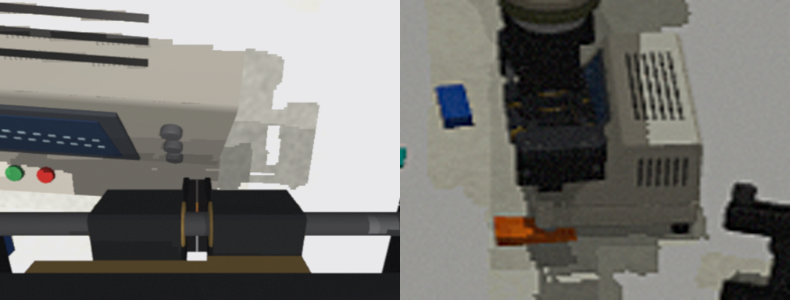

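The fingers (wrist 197,190) are over the ledge's front right corner, and the wedge stays under the stub (scene crop 535,230). I press gently.

>>> {"api": "play_rows", "payload": {
  "commands": [
    [0,0,-0.5,0,0,0,0],
    [0,0,-0.4,0,0,0,0],
    [0,0,-0.2,0,0,0,0],
    [0,0,-0.1,0,0,0,0],
    [0,0,0,0,0,0,0],
    [0,0,0,0,0,0,0]
  ]
}}

```text
time: 15.2
ee_pos: [0.6355, 0.0402, 0.0426]
eef_rot: [1.0, 0.007, 0.0, -0.0]
ft_force: [-0.7, 0.2, -0.1]
width: 0.0002
```

```bash
python3 ft.py
```

```text
[0.63545735 0.04023918 0.04260077] [ 0.35 -0.29  0.18]
```

>>> {"api": "play_rows", "payload": {
  "commands": [
    [0,0,-0.05,0,0,0,0],
    [0,0,-0.05,0,0,0,0],
    [0,0,0,0,0,0,0],
    [0,0,0,0,0,0,0]
  ]
}}

```text
time: 16.0
ee_pos: [0.6355, 0.0402, 0.0424]
eef_rot: [1.0, 0.006, 0.0, -0.0]
ft_force: [-3.4, -0.7, 8.6]
width: 0.0006
```

```bash
python3 ft.py
```

```text
[0.63551734 0.04018172 0.04243486] [-3.8   0.06  9.03]
```

The corner holds 9 N with only 0.2 mm of give, held for over half a second. I release straight up and check.

>>> {"api": "play_rows", "payload": {
  "commands": [
    [0,0,0,0,0,0,0],
    [0,0,0.3,0,0,0,0],
    [0,0,2,0,0,0,0],
    [0,0,5,0,0,0,0],
    [0,0,5,0,0,0,0],
    [0,-5,3,0,0,0,0],
    [0,-6,0,0,0,0,0],
    [-3,-6,0,0,0,0,0],
    [-5,-2,0,0,0,0,0],
    [0,0,0,0,0,0,0],
    [0,0,0,0,0,0,0]
  ]
}}

```text
time: 17.68
ee_pos: [0.5581, -0.1452, 0.1958]
eef_rot: [1.0, 0.007, 0.001, -0.0]
ft_force: [0.5, 0.5, -0.8]
width: 0.0006
```

```bash
python3 ft.py; python3 - <<'E'
from h import *
c=snap('wrist','w7');a=snap('scene','s7');b=snap('side','d7')
S=lambda c,u,v:cv2.resize(c['img'][v:v+100,u:u+130],(390,300),interpolation=cv2.INTER_CUBIC)
cv2.imwrite('pics/m7.png',np.hstack([cv2.resize(c['img'],(400,300)),S(a,190,130)])[:,:,::-1])
for n,i,q in(('scene',1,7),('side',1,7)):
  x=dict(np.load(f'pics/{n}1.npz'))['img'];y=(a if n=='scene' else b)['img']
  g=[cv2.cvtColor(k,cv2.COLOR_RGB2GRAY).astype(np.float32) for k in(x,y)]
  u0,v0=(250,155) if n=='scene' else (205,205)
  T=x[v0:v0+45,u0:u0+45].astype(np.uint8);R=cv2.matchTemplate(y,T,cv2.TM_CCOEFF_NORMED)
  _,mx,_,loc=cv2.minMaxLoc(R);print(n,'top shift px',loc[0]-u0,loc[1]-v0,mx)
E
```

```text
[ 0.5579391  -0.14523443  0.19450013] [-0.23  0.12  0.05]
scene top shift px 0 0 0.9968385100364685
side top shift px 0 0 0.9997715950012207
```

View pics/m7.png

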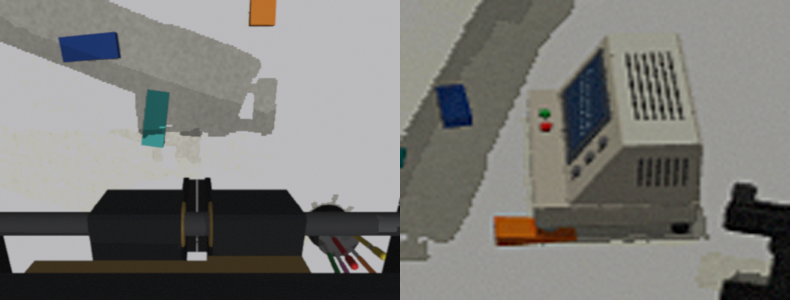

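The machine has not shifted (0 px in both cameras), the wedge is flat under its front right corner (scene crop 535,230), and the arm is clear of everything. I hand in.

```bash
python3 -c "
from bench import r
print(r.close_job())"
```

```text
the job is handed in; nothing more can be done
None
```

The wedge is seated under the stub, the corner press showed no rocking, and the job is handed in. The interface gives no verdict.

- **Seating:** With shut fingers I pushed the orange wedge about 65 mm sideways into line with the stub, then thin end first under it. It bit where expected, and the push rose to about 4.2 N over the last millimetre or so.
- **Press check:** I pressed the front right corner with about 9 N for more than half a second. The corner gave only about 0.2 mm.
- **Last checks:** The machine's top showed no shift (0 px) in both the scene and side cameras. The wedge lies flat under the corner, and the force sensor reads about zero with the arm clear.
- **Not as intended:** The press came out firmer than the few newtons I aimed for, with about 4 N of sideways force; this was well under the 40 N limit. I did not measure the stub load or the machine's tilt directly.

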